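Index the sample carousel to its vial and set the brake

TASK

Turn the sample carousel anticlockwise (seen from above) by pushing one of the posts on its rim until the tall vial has come round to the front pointer and the hidden spring catch has dropped in and stops the platter; the pointer shows the place only roughly, so feel for the stop, press the platter firmly against it for a moment with about 10 N at the post, and never push harder than 25 N. Then push the brake slide on the carousel's right side fully in, until its pad bears on the platter. Touch neither the vial nor the sample pucks, and leave the other things on the bench where they are.

Things in the scene. Friction and masses are not known exactly. Their poses are not given: they have to be found in the camera images.
- base: fixed base of the carousel, grey, 232 mm across, 22 mm high; origin on its turning axis at bench level; its -x axis points to the front pointer, its -y axis to the brake track (at the carousel's right, seen from the robot). It stays put when pushed.
- pointer (a point): top of the small steel pointer fixed to the base's front, 131 mm from the axis, 40 mm above the bench. It marks the vial's final place only roughly: the hidden catch lies up to 0.13 rad (14 mm at the posts) to either side of it.
- platter: aluminium disc, 244 mm across, 12 mm thick, top 36 mm above the bench; origin on the turning axis at its underside, z up. About 2 N at a rim post turns it; it stays where left. Six pockets 70 mm from the axis, every 60 degrees; the vial's lies on the platter's -x axis. It starts 0.9 to 1.9 rad short of the pointer, to be turned anticlockwise (+z) until the catch stops it firmly.
- rim_post_0 (a point): top of one of six upright steel posts on the platter's rim: 10 mm across, rising 27 mm above the platter's top (collar 16 mm across, 3 mm high), 108 mm from the axis, midway between pockets, 30 degrees clockwise of the vial as seen from above. Origin at the post's top centre.
- rim_post_1 (a point): top of one of six upright steel posts on the platter's rim: 10 mm across, rising 27 mm above the platter's top (collar 16 mm across, 3 mm high), 108 mm from the axis, midway between pockets, 30 degrees anticlockwise of the vial as seen from above. Origin at the post's top centre.
- rim_post_2 (a point): top of one of six upright steel posts on the platter's rim: 10 mm across, rising 27 mm above the platter's top (collar 16 mm across, 3 mm high), 108 mm from the axis, midway between pockets, 90 degrees anticlockwise of the vial as seen from above. Origin at the post's top centre.
- rim_post_3 (a point): top of one of six upright steel posts on the platter's rim: 10 mm across, rising 27 mm above the platter's top (collar 16 mm across, 3 mm high), 108 mm from the axis, midway between pockets, 150 degrees anticlockwise of the vial as seen from above. Origin at the post's top centre.
- rim_post_4 (a point): top of one of six upright steel posts on the platter's rim: 10 mm across, rising 27 mm above the platter's top (collar 16 mm across, 3 mm high), 108 mm from the axis, midway between pockets, 150 degrees clockwise of the vial as seen from above. Origin at the post's top centre.
- rim_post_5 (a point): top of one of six upright steel posts on the platter's rim: 10 mm across, rising 27 mm above the platter's top (collar 16 mm across, 3 mm high), 108 mm from the axis, midway between pockets, 90 degrees clockwise of the vial as seen from above. Origin at the post's top centre.
- catch (a joint): hidden spring catch under the platter, a slide (m): about 0.004 while its nose rides on the round track, about 0 once it has dropped into the single notch, with the vial at the front. There a steel dog meets it and the push rises steeply: 25 N is reached within a few mm.
- brake (a joint): brake slide (m): 0 when off as at the start, 0.018 or a little more when fully in. It moves straight toward the carousel's axis, along the base's +y axis, takes about 3 N to move until, at about 0.018, its rubber pad meets the platter's edge and the push rises steeply, and stays where it is left.
- brake_post (a point): top centre of the brake slide's upright black post, 14 mm across, its top 55 mm and its foot 25 mm above the bench; 168 mm from the turning axis when off. Push it from its outer side, above the 18 mm high track.
- vial: sample vial with screw cap, upright in its pocket on the platter, 24 mm across and 54 mm tall, the only tall sample; origin at the centre of its foot. Three pins 9 mm high keep it in place.
- puck_a: resin sample puck, 31 mm across and 21 mm tall, in a pocket of the platter; origin at the centre of its underside
- puck_b: resin sample puck, 31 mm across and 16 mm tall, in a pocket of the platter; origin at the centre of its underside
- puck_c: resin sample puck, 31 mm across and 24 mm tall, in a pocket of the platter; origin at the centre of its underside
- puck_d: resin sample puck, 31 mm across and 18 mm tall, in a pocket of the platter; origin at the centre of its underside
- objective: spare microscope objective, black, 60 mm across, 48 mm tall; a bystander; origin at the centre of its underside
- petri: open petri dish, 55 mm across, 13 mm tall; a bystander; origin at the centre of its underside
- tweezers: straight steel tweezers, 122 mm long; a bystander; origin at the centre of its underside
- blower: rubber dust blower standing on its bulb, 47 mm across, 118 mm tall; a bystander; origin at the centre of its underside
Not all that is in view belongs to the job. What is shaped like the puck_a but turquoise is not meant. Of the things that look like the puck_c, the larger one is meant.

How it is judged:
By the outcome, as a careful person would: the job done as asked, in the order asked, and still so for the second after the job is handed in, with the robot touching nothing.
It also fails if it takes over 67 s, if anything falls off the work surface, if the arm or the gripper's body presses on something with over 40 N, if the wrist force passes 120 N, or if a joint passes its speed limit or range.

ROBOT

A 6-joint arm with a two-finger parallel gripper is mounted at the origin on a cart in front of the work surface, level with it; the furniture and walls round the work are solid. World frame = base frame: x ahead of the robot, y to its left, z up, the work surface at z = 0. Lengths are in m, angles in rad, forces in N, time in s.
With the tool pointing down it reaches from about 0.25 to 0.725 m from the base axis. Payload 9.7 kg.
Tool frame: the origin (TCP) lies at the very end of the fingers, on their centre line; the grasp point (between the pads) lies 19 mm behind it; z points along the fingers, y is the line along which they close (so a half turn about z gives the same grasp; the last joint's range is limited). The gripper opens to 85 mm and grips with 20 to 120 N. Pads are 22 mm wide; open, the fingers measure 114 mm over their backs; the gripper's body (76 mm by 85 mm) begins 54 mm behind the grasp point. The pads swing forward as they close: fully open they stand 13 mm farther back than shut.
Start: joints at [1.229, 0.087, 0.176, 1.66, 0, 1.571], TCP at [0.184, 0.518, 0.231] pointing down, gripper open.
Joint ranges: [-3.13, 3.13], [-0.85, 1.81], [-1.15, 1.24], [-2.2, 2.28], [-1.44, 1.52], [-3.14, 3.14]. Speed limits (rad/s): [2.22, 2.22, 2.57, 3.14, 3.14, 3.14].

INTERFACE

Orientations are given as a unit quaternion [x, y, z, w].
In Python, from bench import sensors, eyes, hand_in, finder gives the robot as it stands.
- The arm moves only by the tool move_arm, never from a script. Its argument "deltas" is a list of rows, each a list of 3 entries, a list of its own where there are three numbers: the shift along the world's x, y, z scaled (see below), then the turn, a rotation vector about the world's x, y, z scaled (see below), then the opening, from 0 (shut) to 1 (fully open). A call has 1 to 20 rows; each row shifts and turns the commanded pose from where the row before left it; what a row does not reach is not made up. The controller multiplies each number of a shift by 0.03 m and each number of a turn by 5 degrees. A row lasts 1/12 s, in which the tool goes at most 41.7 mm and 7.16 degrees, less where a joint would pass 70% of its speed; a pose out of reach is approached as far as the arm can. A call with a number of a shift or a turn outside -1 to 1 is refused whole. A call with a gripper value outside its range is refused whole. The fingers move at their own pace and stop on an object; "newtons" is the grip in N (left out, the last holds). Time passes only in rows, so rows that do not move let the fingers close. It gives the time, the measured TCP pose, the force, the opening and the grip force at its end, in the units of the state.
- sensors.read_state(): the state, without advancing time (a new reading comes with each control period).
- eyes.read_camera(name): name is "side" or "top"; returns the picture (420x560x3 uint8, red, green, blue); there is no depth.
- eyes.camera_params(name): a dict with "camera_matrix" (3x3 intrinsics, pixels), "world_from_camera" (4x4, takes a point from camera to world coordinates). Camera axes: x right, y down, z forward; pixel columns grow to the right and rows downward; lengths in m; the calibration is good to about 2 mm. A picture is of the moment at which its call begins. camera_params takes no time and is no camera call.
- hand_in(): hands the job in; it is judged then, once.
Trained networks look in the newest picture that a camera, given by its name, has taken for a name from the list of things; names that differ only in an ending like _2 or _b are one class to them, and where a whole thing is asked for, a point or a joint stands for the part that bears it (a point fixed in the world has none). Each returns a list of dicts, best first, with "confidence" (0 to 1); they miss things now and then, are a little off and sometimes report something else, mostly with a low value. They report only what shows in the picture. A call takes as long as a camera call. They do not tell look-alikes from the thing itself.
- finder.outline_of(thing, camera): "mask" (420x560 bool, what is visible of it).
- finder.tip_of(thing, camera): "at" ([x, y, z] in m, in world coordinates, good to about 4 mm: a listed point, or the origin of a listed thing).
The state is a dict: "time": time; "qpos": joint angles; "joint_velocities": joint speeds; "joint_torque": joint torques, N m; "tool_pos": TCP position; "ee_rot": TCP orientation; "wrist_force": force on the tool from outside, world axes, zero at the start; "ft_torque": the same for the moment, N m; "gripper_width": finger opening in m; "gripper_force": force on a finger pad.
Only numpy, scipy, OpenCV 4.12 (cv2) and the standard library are available. Lean on these libraries where they do the work, as an engineer would, in place of code of your own. Each camera call takes 0.05 s, during which the arm holds its last target. There are 200 camera calls.

## Working session

There is one attempt and no reset: what is moved stays moved. The work goes in short steps, Python scripts to look and compute and a tool call to move; the robot and the scene stay as the last step left them, time stands still between calls to the robot, and variables do not carry over. Pictures are saved under pics/ and viewed, at most 10 in all, crops included, and the job is handed in when it is done.

Besides the shell and the picture viewer there is one more tool, called after "Request:" as a command line: name --argument value ..., lists and objects as JSON in quotes. move_arm: Moves the arm, as the interface text tells. Its arguments: {"type":"object","properties":{"deltas":{"type":"array"},"newtons":{"type":"number"}},"required":["deltas"]}

```bash
mkdir -p pics; cat > h.py <<'E'
import numpy as np, cv2
from bench import sensors, eyes, hand_in, finder
def snap(c,n):
    im=eyes.read_camera(c); cv2.imwrite(f'pics/{n}.png',im[:,:,::-1]); return im
def proj(c,p):
    P=eyes.camera_params(c); T=np.linalg.inv(P['world_from_camera']); q=T[:3,:3]@np.array(p)+T[:3,3]; u=np.array(P['camera_matrix'])@q; return u[:2]/u[2]
def unproj(c,uv,z):
    P=eyes.camera_params(c); W=np.array(P['world_from_camera']); d=W[:3,:3]@np.linalg.inv(P['camera_matrix'])@np.array([*uv,1.]); o=W[:3,3]; return o+d*(z-o[2])/d[2]
E
python3 - <<'E'
from h import *
a=snap('top','top1');b=snap('side','side1')
cv2.imwrite('pics/both1.png',cv2.resize(np.hstack([a,b])[:,:,::-1],(800,300)))
for n in ['base','pointer','platter','rim_post_0','brake_post','vial','puck_a','blower','objective']:
    for c in ['top','side']:
        try:print(n,c,[(np.round(d['at'],3).tolist(),round(d['confidence'],2)) for d in finder.tip_of(n,c)][:7])
        except Exception as e:print(n,c,e)
s=sensors.read_state();print(s)
E
```

```text
base top []
base side [([0.45, -0.054, 0.035], 0.46)]
pointer top [([0.372, -0.101, 0.036], 0.89), ([0.676, 0.172, -0.0], 0.43), ([0.431, -0.181, 0.063], 0.37)]
pointer side [([0.442, -0.12, 0.035], 0.41)]
platter top [([0.506, -0.097, 0.023], 0.75), ([0.608, -0.324, -0.002], 0.46)]
platter side [([0.505, -0.1, 0.023], 0.91), ([0.608, -0.321, 0.001], 0.42)]
rim_post_0 top [([0.395, -0.08, 0.06], 0.95), ([0.612, -0.12, 0.06], 0.76), ([0.57, -0.016, 0.061], 0.75), ([0.47, 0.004, 0.067], 0.72), ([0.54, -0.2, 0.064], 0.71), ([0.432, -0.184, 0.064], 0.69)]
rim_post_0 side [([0.467, 0.001, 0.061], 0.78), ([0.536, -0.203, 0.064], 0.78), ([0.394, -0.077, 0.066], 0.72), ([0.433, -0.183, 0.063], 0.72), ([0.573, -0.019, 0.062], 0.65), ([0.608, -0.121, 0.062], 0.64)]
brake_post top [([0.502, -0.265, 0.054], 0.41)]
brake_post side [([0.503, -0.261, 0.057], 0.83), ([0.572, -0.074, 0.036], 0.54)]
vial top [([0.517, -0.024, 0.04], 0.52)]
vial side [([0.555, -0.146, 0.039], 0.75), ([0.515, -0.03, 0.034], 0.57)]
puck_a top [([0.569, -0.071, 0.038], 0.63), ([0.535, 0.116, -0.002], 0.62), ([0.552, -0.14
[... 539 characters left out ...]
0, 'qpos': array([ 1.22899815e+00,  8.68861919e-02,  1.75892417e-01,  1.65985657e+00,
       -4.13464959e-05,  1.57081981e+00]), 'joint_velocities': array([ 0.00216679, -0.0004144 ,  0.0010012 ,  0.00143256,  0.00109463,
        0.00133288]), 'joint_torque': array([ 3.16973947e-04, -5.20115912e+01,  4.64863944e+01,  1.80567858e-03,
        7.69945984e-06,  4.15483328e-05]), 'tool_pos': array([0.18435079, 0.51815151, 0.23128787]), 'ee_rot': array([ 1.70079976e-01,  9.85430262e-01, -3.01290543e-05,  1.57794354e-05]), 'wrist_force': array([-0.06888835, -0.60292155, -0.88860525]), 'ft_torque': array([0.02063042, 0.00179573, 0.02963595]), 'gripper_force': 0.0, 'gripper_width': 0.0853460212071173}
```

View pics/top1.png

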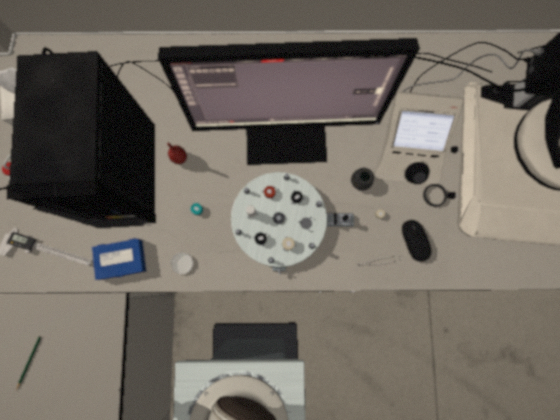

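View pics/side1.png

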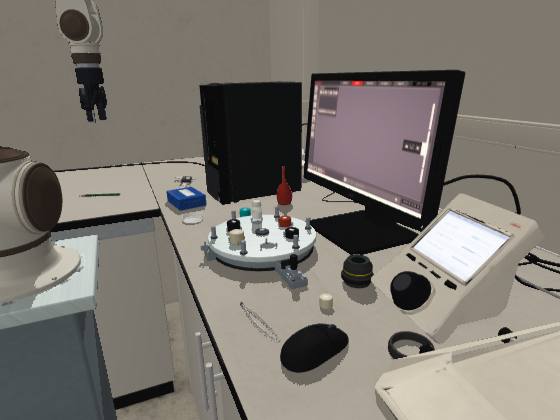

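Axis is about (0.503, -0.100) and the base yaw is about 0. The vial candidates are top (252,215), which reads tall and white at side (257,212), and the cream short thing at top (288,243). The tall one fits, so the vial is at about 79° and must come round to about 180°. That puts rim_post_0 at about 49°. I'll confirm this in a crop while moving the arm over free space.

```bash
python3 - <<'E'
from h import *
a=cv2.imread('pics/top1.png')[160:280,215:365];b=cv2.imread('pics/side1.png')[180:290,190:320]
cv2.imwrite('pics/crop1.png',np.hstack([cv2.resize(a,(400,320),interpolation=2),cv2.resize(b,(378,320),interpolation=2)]))
for n,p in dict(vial=[.516,-.031,.036],post0=[.5734,-.018,.063],tool=[.594,-.034,.045]).items(): print(n,proj('top',p),proj('side',p))
E
```

```text
vial [251.84204068 212.89312205] [257.16722354 222.39549825]
post0 [246.04417959 188.42262217] [276.62474244 206.93061055]
tool [252.91143203 182.19730317] [286.89457905 214.45984667]
```

View pics/crop1.png

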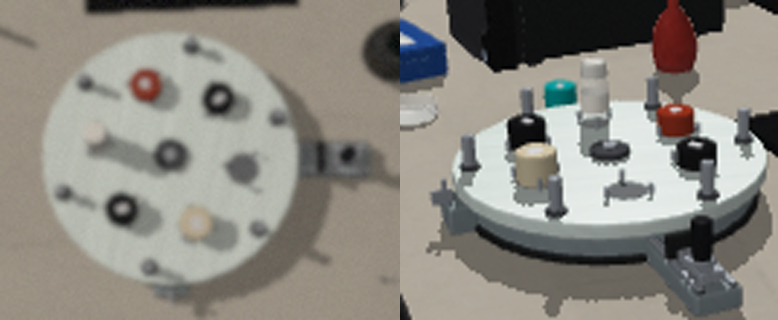

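Request:
move_arm --deltas '[[[0.38,-0.91,-0.05],[0,0,-0.36],0],[[0.38,-0.91,-0.05],[0,0,-0.36],0],[[0.38,-0.91,-0.05],[0,0,-0.36],0],[[0.38,-0.91,-0.05],[0,0,-0.36],0],[[0.38,-0.91,-0.05],[0,0,-0.36],0],[[0.38,-0.91,-0.05],[0,0,-0.36],0],[[0.38,-0.91,-0.05],[0,0,-0.36],0],[[0.38,-0.91,-0.05],[0,0,-0.36],0],[[0.38,-0.91,-0.05],[0,0,-0.36],0],[[0.38,-0.91,-0.05],[0,0,-0.36],0],[[0.38,-0.91,-0.05],[0,0,-0.36],0],[[0.38,-0.91,-0.05],[0,0,-0.36],0],[[0.38,-0.91,-0.05],[0,0,-0.36],0],[[0.38,-0.91,-0.05],[0,0,-0.36],0],[[0.38,-0.91,-0.05],[0,0,-0.36],0],[[0.38,-0.91,-0.05],[0,0,-0.36],0],[[0.38,-0.91,-0.05],[0,0,-0.36],0],[[0.38,-0.91,-0.05],[0,0,-0.36],0],[[0.38,-0.91,-0.05],[0,0,-0.36],0]]'

```text
time: 2.58
tool_pos: [0.4012, -0.0021, 0.203]
ee_rot: [0.453, 0.891, 0.0, 0.0]
wrist_force: [0.3, 1.0, 0.0]
gripper_width: 0.0001
gripper_force: 0.0
```

The crop confirms it: the vial is the tall white one at crop-left (95,135), and rim_post_0 is at crop-left (85,82). Next I go above the gap clockwise of post 0 and down.

Request:
move_arm --deltas '[[[0.92,-0.15,0],[0,0,0],0],[[0.92,-0.15,0],[0,0,0],0],[[0.92,-0.15,0],[0,0,0],0],[[0.92,-0.15,0],[0,0,0],0],[[0.92,-0.15,0],[0,0,0],0],[[0.92,-0.15,0],[0,0,0],0],[[0.92,-0.15,0],[0,0,0],0],[[0,0,-0.8],[0,0,0],0],[[0,0,-0.8],[0,0,0],0],[[0,0,-0.8],[0,0,0],0],[[0,0,-0.8],[0,0,0],0],[[0,0,0],[0,0,0],0]]'

```text
time: 3.58
tool_pos: [0.5919, -0.0319, 0.1016]
ee_rot: [0.452, 0.892, -0.001, -0.003]
wrist_force: [-0.8, -0.1, 0.1]
gripper_width: -0.0001
gripper_force: 0.0
```

```bash
python3 - <<'E'
from h import *
a=snap('top','t2');b=snap('side','s2')
cv2.imwrite('pics/crop2.png',np.hstack([cv2.resize(a[150:270,215:365,::-1],(400,320),interpolation=2),cv2.resize(b[150:260,190:320,::-1],(378,320),interpolation=2)]))
print(sensors.read_state()['tool_pos'])
E
```

```text
[ 0.59371613 -0.03201215  0.10679164]
```

View pics/crop2.png

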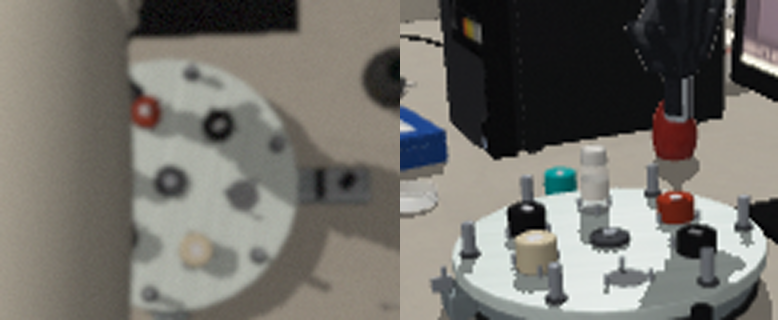

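Request:
move_arm --deltas '[[[0,0,-0.67],[0,0,0],0],[[0,-0.04,-0.67],[0,0,0],0],[[0,-0.03,-0.67],[0,0,0],0],[[0,0,0],[0,0,0],0],[[0,0,0],[0,0,0],0]]'

```text
time: 4.1
tool_pos: [0.5944, -0.0341, 0.0478]
ee_rot: [0.452, 0.892, 0.0, 0.0]
wrist_force: [1.1, 0.1, -0.3]
gripper_width: -0.0001
gripper_force: 0.0
```

Request:
move_arm --deltas '[[[-0.08,0.103,0],[0,0,0.4],0],[[-0.08,0.103,0],[0,0,0.4],0],[[-0.087,0.097,0],[0,0,0.4],0],[[-0.087,0.097,0],[0,0,0.4],0],[[-0.094,0.091,0],[0,0,0.4],0],[[-0.094,0.091,0],[0,0,0.4],0],[[-0.1,0.084,0],[0,0,0.4],0],[[-0.1,0.084,0],[0,0,0.4],0]]'

```text
time: 4.77
tool_pos: [0.5747, -0.0118, 0.0498]
ee_rot: [0.323, 0.946, 0.001, 0.003]
wrist_force: [5.2, -3.1, -1.8]
gripper_width: -0.0004
gripper_force: 3.0
```

Request:
move_arm --deltas '[[[-0.107,0.075,-0.02],[0,0,0.4],0],[[-0.107,0.075,-0.02],[0,0,0.4],0],[[-0.11,0.067,-0.02],[0,0,0.4],0],[[-0.11,0.067,0],[0,0,0.4],0],[[-0.115,0.061,0],[0,0,0.4],0],[[-0.115,0.061,0],[0,0,0.4],0],[[-0.119,0.053,0],[0,0,0.4],0],[[-0.119,0.053,0],[0,0,0.4],0],[[-0.122,0.045,0],[0,0,0.4],0],[[-0.122,0.045,0],[0,0,0.4],0],[[-0.125,0.036,0],[0,0,0.4],0],[[-0.125,0.036,0],[0,0,0.4],0]]'

```text
time: 5.77
tool_pos: [0.5336, 0.009, 0.0489]
ee_rot: [0.119, 0.993, 0.001, 0.004]
wrist_force: [5.0, 1.7, 1.5]
gripper_width: -0.0003
gripper_force: 2.4
```

Request:
move_arm --deltas '[[[-0.127,0.027,-0.01],[0,0,0.4],0],[[-0.127,0.027,-0.01],[0,0,0.4],0],[[-0.129,0.018,0],[0,0,0.4],0],[[-0.129,0.018,0],[0,0,0.4],0],[[-0.13,0.009,0],[0,0,0.4],0],[[-0.13,0.009,0],[0,0,0.4],0],[[-0.13,0,0],[0,0,0.4],0],[[-0.13,0,0],[0,0,0.4],0],[[-0.13,-0.009,0],[0,0,0.4],0],[[-0.13,-0.009,0],[0,0,0.4],0],[[-0.129,-0.018,0],[0,0,0.4],0],[[-0.129,-0.018,0],[0,0,0.4],0],[[-0.127,-0.027,0],[0,0,0.4],0],[[-0.127,-0.027,0],[0,0,0.4],0],[[-0.125,-0.036,0],[0,0,0.4],0],[[-0.125,-0.036,0],[0,0,0.4],0],[[-0.122,-0.045,0],[0,0,0.4],0],[[-0.122,-0.045,0],[0,0,0.4],0]]'

```text
time: 7.27
tool_pos: [0.4642, 0.0045, 0.0479]
ee_rot: [-0.194, 0.981, 0.0, 0.004]
wrist_force: [3.7, 3.1, 1.5]
gripper_width: -0.0
gripper_force: 2.5
```

```bash
python3 - <<'E'
from h import *
a=snap('top','t3');b=snap('side','s3')
cv2.imwrite('pics/crop3.png',np.hstack([cv2.resize(a[150:280,200:350,::-1],(400,347),interpolation=2),cv2.resize(b[150:269,190:320,::-1],(378,347),interpolation=2)]))
for n in ['rim_post_0','vial','pointer']:
    for c in ['top','side']: print(n,c,[(np.round(d['at'],3).tolist(),round(d['confidence'],2), round(float(np.degrees(np.arctan2(d['at'][1]+.1,d['at'][0]-.503))),1)) for d in finder.tip_of(n,c)])
s=sensors.read_state();print(s['tool_pos'],s['wrist_force'],s['time'])
E
```

```text
rim_post_0 top [([0.559, -0.002, 0.06], 0.84, 60.4), ([0.446, -0.192, 0.062], 0.74, -121.5), ([0.448, -0.004, 0.062], 0.73, 119.8), ([0.395, -0.096, 0.063], 0.62, 177.7), ([0.612, -0.097, 0.063], 0.55, 1.7), ([0.447, -0.137, 0.038], 0.55, -146.8)]
rim_post_0 side [([0.396, -0.102, 0.061], 0.95, -178.8), ([0.61, -0.101, 0.066], 0.88, -0.6), ([0.554, -0.191, 0.061], 0.84, -60.7), ([0.558, -0.008, 0.061], 0.73, 59.3), ([0.452, -0.003, 0.063], 0.63, 117.7), ([0.446, -0.196, 0.064], 0.63, -120.5)]
vial top [([0.441, -0.059, 0.041], 0.56, 146.5)]
vial side [([0.44, -0.062, 0.033], 0.49, 148.6)]
pointer top [([0.375, -0.098, 0.036], 0.97, 179.3), ([0.505, -0.096, 0.022], 0.16, 58.8)]
pointer side [([0.375, -0.103, 0.042], 0.69, -178.8)]
[0.46190426 0.00372476 0.04447259] [ 0.18325723 -0.09259847  0.75772059] 7.6667
```

View pics/crop3.png

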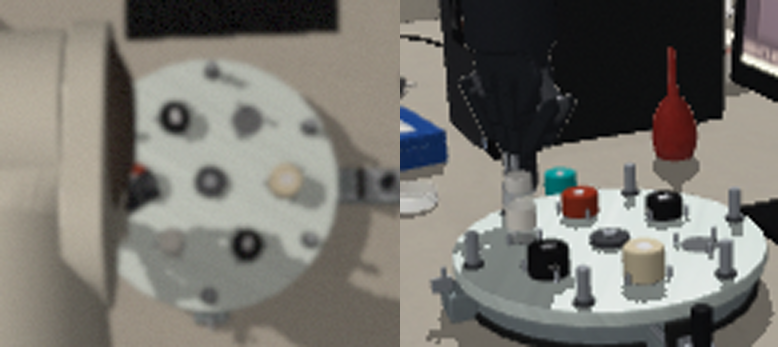

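The picture shows post 0 at about 119.5° and the vial at about 149.5°, so 23–38° remain to the stop. The tool sits behind post 0, clear of the vial. I'll go 16° more, then feel for the stop.

Request:
move_arm --deltas '[[[-0.119,-0.053,0.02],[0,0,0.4],0],[[-0.119,-0.053,0.02],[0,0,0.4],0],[[-0.115,-0.061,0],[0,0,0.4],0],[[-0.115,-0.061,0],[0,0,0.4],0],[[-0.11,-0.069,0],[0,0,0.4],0],[[-0.11,-0.069,0],[0,0,0.4],0],[[-0.105,-0.077,0],[0,0,0.4],0],[[-0.105,-0.077,0],[0,0,0.4],0],[[0,0,0],[0,0,0],0]]'

```text
time: 8.42
tool_pos: [0.4345, -0.012, 0.0453]
ee_rot: [-0.328, 0.945, 0.0, -0.0]
wrist_force: [0.1, 0.1, -0.7]
gripper_width: 0.0
gripper_force: 0.0
```

Request:
move_arm --deltas '[[[-0.02,-0.016,0],[0,0,0.08],0],[[-0.02,-0.016,0],[0,0,0.08],0],[[-0.02,-0.016,0],[0,0,0.08],0],[[-0.02,-0.016,0],[0,0,0.08],0],[[-0.02,-0.016,0],[0,0,0.08],0],[[-0.02,-0.016,0],[0,0,0.08],0],[[-0.02,-0.016,0],[0,0,0.08],0],[[-0.02,-0.016,0],[0,0,0.08],0]]'

```text
time: 9.08
tool_pos: [0.4301, -0.0157, 0.0454]
ee_rot: [-0.354, 0.935, -0.0, 0.0]
wrist_force: [4.4, 2.4, -1.1]
gripper_width: -0.0
gripper_force: 2.2
```

Request:
move_arm --deltas '[[[-0.019,-0.017,0],[0,0,0.08],0],[[-0.019,-0.017,0],[0,0,0.08],0],[[-0.019,-0.017,0],[0,0,0.08],0],[[-0.019,-0.017,0],[0,0,0.08],0]]'

```text
time: 9.42
tool_pos: [0.4277, -0.0178, 0.0454]
ee_rot: [-0.367, 0.93, -0.0, 0.0]
wrist_force: [3.9, 2.9, -0.9]
gripper_width: -0.0002
gripper_force: 2.3
```

Request:
move_arm --deltas '[[[-0.018,-0.017,0],[0,0,0.08],0],[[-0.018,-0.017,0],[0,0,0.08],0],[[-0.018,-0.017,0],[0,0,0.08],0],[[-0.018,-0.017,0],[0,0,0.08],0]]'

```text
time: 9.75
tool_pos: [0.4255, -0.0199, 0.0453]
ee_rot: [-0.38, 0.925, -0.0, 0.0]
wrist_force: [4.7, 2.2, -0.9]
gripper_width: -0.0005
gripper_force: 2.4
```

Request:
move_arm --deltas '[[[-0.018,-0.018,0],[0,0,0.08],0],[[-0.018,-0.018,0],[0,0,0.08],0],[[-0.018,-0.018,0],[0,0,0.08],0],[[-0.018,-0.018,0],[0,0,0.08],0]]'

```text
time: 10.08
tool_pos: [0.4234, -0.022, 0.0453]
ee_rot: [-0.393, 0.92, -0.0, 0.0]
wrist_force: [4.1, 2.8, -0.0]
gripper_width: 0.0002
gripper_force: 2.5
```

Request:
move_arm --deltas '[[[-0.017,-0.018,0],[0,0,0.08],0],[[-0.017,-0.018,0],[0,0,0.08],0],[[-0.017,-0.018,0],[0,0,0.08],0],[[-0.017,-0.018,0],[0,0,0.08],0]]'

```text
time: 10.42
tool_pos: [0.4214, -0.0241, 0.0453]
ee_rot: [-0.406, 0.914, -0.0, 0.0]
wrist_force: [5.0, 2.9, -1.3]
gripper_width: -0.0002
gripper_force: 2.5
```

Request:
move_arm --deltas '[[[-0.017,-0.018,0],[0,0,0.08],0],[[-0.017,-0.019,0],[0,0,0.08],0],[[-0.017,-0.018,0],[0,0,0.08],0],[[-0.017,-0.019,0],[0,0,0.08],0]]'

```text
time: 10.75
tool_pos: [0.4193, -0.0263, 0.0453]
ee_rot: [-0.418, 0.908, -0.0, 0.0]
wrist_force: [4.8, 2.7, 0.0]
gripper_width: -0.0003
gripper_force: 2.5
```

Request:
move_arm --deltas '[[[-0.016,-0.019,0],[0,0,0.08],0],[[-0.016,-0.019,0],[0,0,0.08],0],[[-0.016,-0.019,0],[0,0,0.08],0],[[-0.016,-0.019,0],[0,0,0.08],0]]'

```text
time: 11.08
tool_pos: [0.4171, -0.0288, 0.0453]
ee_rot: [-0.431, 0.902, -0.0, -0.0]
wrist_force: [2.0, 0.6, 0.3]
gripper_width: 0.0003
gripper_force: 0.8
```

The force has dropped, so the catch nose may be dropping in. I'll go on in smaller steps.

Request:
move_arm --deltas '[[[-0.011,-0.013,0],[0,0,0.05],0],[[-0.011,-0.013,0],[0,0,0.05],0],[[-0.011,-0.013,0],[0,0,0.05],0],[[0,0,0],[0,0,0],0]]'

```text
time: 11.42
tool_pos: [0.4158, -0.0299, 0.045]
ee_rot: [-0.437, 0.9, 0.0, -0.001]
wrist_force: [-0.2, -0.0, -0.2]
gripper_width: -0.0002
gripper_force: 0.0
```

Request:
move_arm --deltas '[[[-0.011,-0.014,0],[0,0,0.05],0],[[-0.011,-0.014,0],[0,0,0.05],0],[[-0.011,-0.014,0],[0,0,0.05],0],[[-0.011,-0.014,0],[0,0,0.05],0]]'

```text
time: 11.75
tool_pos: [0.4149, -0.0313, 0.0452]
ee_rot: [-0.445, 0.896, 0.0, 0.0]
wrist_force: [0.5, 1.9, -1.8]
gripper_width: -0.0001
gripper_force: 1.0
```

Request:
move_arm --deltas '[[[-0.011,-0.014,0],[0,0,0.05],0],[[-0.011,-0.014,0],[0,0,0.05],0],[[-0.011,-0.014,0],[0,0,0.05],0],[[-0.011,-0.014,0],[0,0,0.05],0]]'

```text
time: 12.08
tool_pos: [0.4139, -0.0327, 0.0453]
ee_rot: [-0.452, 0.892, 0.0, 0.0]
wrist_force: [3.2, 6.5, -2.4]
gripper_width: -0.0003
gripper_force: 3.5
```

Request:
move_arm --deltas '[[[-0.01,-0.014,0],[0,0,0.05],0],[[-0.01,-0.014,0],[0,0,0.05],0],[[0,0,0],[0,0,0],0]]'

```text
time: 12.33
tool_pos: [0.4136, -0.033, 0.0453]
ee_rot: [-0.457, 0.89, 0.001, 0.001]
wrist_force: [3.8, 8.7, -3.7]
gripper_width: -0.0002
gripper_force: 4.9
```

Request:
move_arm --deltas '[[[-0.006,-0.009,0],[0,0,0],0],[[0,0,0],[0,0,0],0],[[0,0,0],[0,0,0],0],[[0,0,0],[0,0,0],0],[[0,0,0],[0,0,0],0],[[0,0,0],[0,0,0],0]]'

```text
time: 12.83
tool_pos: [0.4136, -0.033, 0.0453]
ee_rot: [-0.457, 0.89, 0.001, 0.001]
wrist_force: [3.9, 9.6, -4.3]
gripper_width: 0.0
gripper_force: 5.5
```

Tangential force is about 10.4 N with no motion, so this is the stop. I'll press on briefly a little firmer, then back off along the tangent and lift.

Request:
move_arm --deltas '[[[-0.008,-0.013,0],[0,0,0],0],[[0,0,0],[0,0,0],0],[[0,0,0],[0,0,0],0],[[0,0,0],[0,0,0],0],[[0,0,0],[0,0,0],0],[[0,0,0],[0,0,0],0]]'

```text
time: 13.33
tool_pos: [0.4135, -0.0332, 0.0453]
ee_rot: [-0.457, 0.89, 0.001, 0.002]
wrist_force: [6.1, 12.1, -4.5]
gripper_width: -0.0003
gripper_force: 6.5
```

```bash
python3 - <<'E'
from h import *
a=snap('top','t4');b=snap('side','s4')
for n in ['rim_post_0','vial','brake_post']:
    for c in ['top','side']: print(n,c,[(np.round(d['at'],3).tolist(),round(d['confidence'],2), round(float(np.degrees(np.arctan2(d['at'][1]+.1,d['at'][0]-.503))),1)) for d in finder.tip_of(n,c)])
s=sensors.read_state();print(s['tool_pos'],s['wrist_force'],s['time'])
E
```

```text
rim_post_0 top [([0.407, -0.049, 0.064], 0.87, 152.0), ([0.595, -0.041, 0.062], 0.83, 32.4), ([0.507, -0.207, 0.062], 0.82, -88.0), ([0.415, -0.155, 0.064], 0.57, -148.0)]
rim_post_0 side [([0.411, -0.158, 0.062], 0.96, -147.8), ([0.408, -0.052, 0.061], 0.72, 152.9), ([0.505, -0.206, 0.065], 0.64, -89.0), ([0.501, 0.006, 0.061], 0.63, 90.8), ([0.593, -0.041, 0.065], 0.58, 33.0), ([0.599, -0.152, 0.062], 0.56, -28.4), ([0.536, -0.038, 0.039], 0.16, 61.7)]
vial top [([0.433, -0.099, 0.038], 0.59, 179.3)]
vial side [([0.468, -0.037, 0.033], 0.61, 118.9), ([0.431, -0.098, 0.035], 0.57, 178.1)]
brake_post top [([0.592, -0.039, 0.063], 0.64, 34.5), ([0.5, -0.266, 0.054], 0.49, -90.9)]
brake_post side [([0.502, -0.263, 0.054], 0.84, -90.3)]
[ 0.41346715 -0.03317122  0.04530065] [ 5.66420779 11.25457988 -4.23981894] 13.7333
```

The vial is at about 181° and post 0 at about 151.7°, held against a firm stop at about 12.5 N. Now I back off, lift, and go round to the outer side of the brake post.

Request:
move_arm --deltas '[[[0.1,0.13,0],[0,0,0],0],[[0.1,0.13,0],[0,0,0],0],[[0.1,0.13,0],[0,0,0],0],[[0.1,0.13,0],[0,0,0],0],[[0,0,0.9],[0,0,0],0],[[0,0,0.9],[0,0,0],0],[[0,0,0.9],[0,0,0],0],[[0,0,0.9],[0,0,0],0]]'

```text
time: 14.4
tool_pos: [0.4246, -0.0189, 0.1545]
ee_rot: [-0.456, 0.89, -0.0, -0.0]
wrist_force: [0.9, -0.3, -0.2]
gripper_width: -0.0
gripper_force: 0.0
```

Request:
move_arm --deltas '[[[0.21,-0.79,0],[0,0,0.6],0],[[0.21,-0.79,0],[0,0,0.6],0],[[0.21,-0.79,0],[0,0,0.6],0],[[0.21,-0.79,0],[0,0,0.6],0],[[0.21,-0.79,0],[0,0,0.6],0],[[0.21,-0.79,0],[0,0,0.6],0],[[0.21,-0.79,0],[0,0,0.6],0],[[0.21,-0.79,0],[0,0,0.6],0],[[0.21,-0.79,0],[0,0,0.6],0],[[0.21,-0.79,0],[0,0,0.6],0],[[0.21,-0.79,0],[0,0,0.6],0],[[0.21,-0.79,0],[0,0,0.6],0],[[0,0,0],[0,0,0],0]]'

```text
time: 15.48
tool_pos: [0.501, -0.3067, 0.1522]
ee_rot: [0.709, -0.705, 0.0, 0.001]
wrist_force: [-0.3, -0.8, -0.9]
gripper_width: 0.0003
gripper_force: 0.0
```

```bash
python3 - <<'E'
from h import *
a=snap('top','t5');b=snap('side','s5')
cv2.imwrite('pics/crop5.png',np.hstack([cv2.resize(a[150:290,210:385,::-1],(400,320),interpolation=2),cv2.resize(b[150:330,200:410,::-1],(374,320),interpolation=2)]))
for n in ['rim_post_0','vial','brake_post']:
    for c in ['top','side']: print(n,c,[(np.round(d['at'],3).tolist(),round(d['confidence'],2), round(float(np.degrees(np.arctan2(d['at'][1]+.1,d['at'][0]-.503))),1)) for d in finder.tip_of(n,c)])
s=sensors.read_state();print(s['tool_pos'],s['ee_rot'],s['wrist_force'],s['time'])
E
```

```text
rim_post_0 top [([0.5, 0.013, 0.061], 0.95, 91.4), ([0.412, -0.154, 0.065], 0.73, -149.3), ([0.596, -0.15, 0.063], 0.72, -28.2), ([0.595, -0.038, 0.067], 0.63, 33.8), ([0.508, -0.205, 0.062], 0.62, -87.3)]
rim_post_0 side [([0.595, -0.043, 0.061], 0.78, 31.6), ([0.502, -0.208, 0.063], 0.73, -90.4), ([0.499, 0.008, 0.062], 0.68, 92.2), ([0.409, -0.158, 0.063], 0.64, -148.6), ([0.406, -0.048, 0.063], 0.62, 151.9), ([0.6, -0.149, 0.06], 0.56, -26.9)]
vial top [([0.431, -0.095, 0.04], 0.55, 175.9)]
vial side [([0.431, -0.1, 0.034], 0.59, -179.7)]
brake_post top [([0.501, -0.268, 0.054], 0.63, -90.7), ([0.466, -0.037, 0.034], 0.29, 120.4)]
brake_post side [([0.502, -0.265, 0.056], 0.55, -90.5)]
[ 0.5003594  -0.30273928  0.15359169] [ 7.08965878e-01 -7.05242756e-01  1.89217098e-04 -5.73770865e-05] [ 0.34825668  0.42734949 -0.41705977] 15.8833
```

View pics/crop5.png

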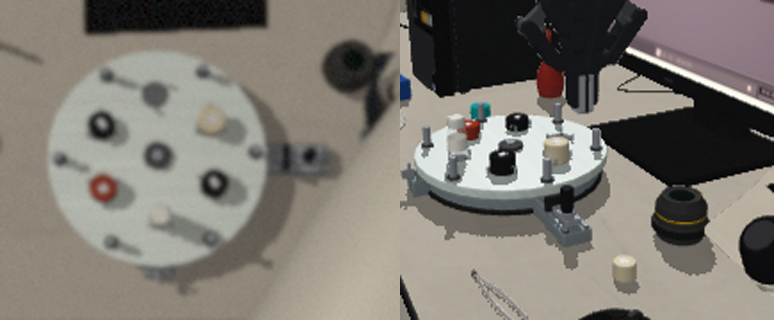

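The picture shows the vial by the pointer (crop-left (160,215)). The brake post is at crop-left (310,155), and the space outside it is free. I'll go down and push in +y.

Request:
move_arm --deltas '[[[0.05,0,-0.79],[0,0,0],0],[[0,0,-0.79],[0,0,0],0],[[0,0,-0.79],[0,0,0],0],[[0,0,-0.79],[0,0,0],0],[[0,0,-0.79],[0,0,0],0],[[0,0,0],[0,0,0],0],[[0,0,0],[0,0,0],0]]'

```text
time: 16.47
tool_pos: [0.5011, -0.3027, 0.0343]
ee_rot: [0.709, -0.705, -0.001, 0.0]
wrist_force: [0.0, -0.3, 1.0]
gripper_width: 0.0003
gripper_force: 0.0
```

Request:
move_arm --deltas '[[[0,0.1,0],[0,0,0],0],[[0,0.1,0],[0,0,0],0],[[0,0.1,0],[0,0,0],0],[[0,0.1,0],[0,0,0],0],[[0,0.1,0],[0,0,0],0],[[0,0.1,0],[0,0,0],0],[[0,0.1,0],[0,0,0],0]]'

```text
time: 17.05
tool_pos: [0.502, -0.2825, 0.0352]
ee_rot: [0.709, -0.706, 0.001, 0.0]
wrist_force: [-0.8, -3.6, 0.2]
gripper_width: 0.0001
gripper_force: 1.6
```

Request:
move_arm --deltas '[[[0,0.05,0],[0,0,0],0],[[0,0.05,0],[0,0,0],0],[[0,0.05,0],[0,0,0],0],[[0,0.05,0],[0,0,0],0],[[0,0.05,0],[0,0,0],0],[[0,0.05,0],[0,0,0],0],[[0,0.05,0],[0,0,0],0]]'

```text
time: 17.63
tool_pos: [0.5019, -0.2719, 0.0348]
ee_rot: [0.709, -0.705, 0.0, -0.0]
wrist_force: [0.1, -4.3, 2.8]
gripper_width: -0.0001
gripper_force: 1.6
```

Request:
move_arm --deltas '[[[0,0.025,0],[0,0,0],0],[[0,0.025,0],[0,0,0],0],[[0,0.025,0],[0,0,0],0]]'

```text
time: 17.88
tool_pos: [0.5019, -0.2696, 0.0348]
ee_rot: [0.709, -0.705, 0.0, -0.0]
wrist_force: [1.1, -3.3, 2.3]
gripper_width: 0.0
gripper_force: 1.5
```

Request:
move_arm --deltas '[[[0,0.025,0],[0,0,0],0],[[0,0.025,0],[0,0,0],0],[[0,0.025,0],[0,0,0],0]]'

```text
time: 18.13
tool_pos: [0.5018, -0.2674, 0.0348]
ee_rot: [0.709, -0.705, 0.0, -0.0]
wrist_force: [1.6, -2.8, 1.0]
gripper_width: -0.0004
gripper_force: 1.5
```

Request:
move_arm --deltas '[[[0,0.025,0],[0,0,0],0],[[0,0.025,0],[0,0,0],0],[[0,0.025,0],[0,0,0],0]]'

```text
time: 18.38
tool_pos: [0.5018, -0.2664, 0.0349]
ee_rot: [0.708, -0.706, 0.001, 0.001]
wrist_force: [0.8, -13.4, 0.1]
gripper_width: -0.0005
gripper_force: 6.5
```

The pad has met the platter edge, since the push rose to 13 N. I'll press slightly more, hold, then retreat and look.

Request:
move_arm --deltas '[[[0,0.015,0],[0,0,0],0],[[0,0,0],[0,0,0],0],[[0,0,0],[0,0,0],0],[[0,0,0],[0,0,0],0]]'

```text
time: 18.72
tool_pos: [0.5018, -0.2664, 0.0349]
ee_rot: [0.708, -0.706, 0.001, 0.001]
wrist_force: [1.4, -11.5, -0.5]
gripper_width: -0.0001
gripper_force: 6.1
```

Request:
move_arm --deltas '[[[0,-0.2,0],[0,0,0],0],[[0,-0.4,0],[0,0,0],0],[[0,-0.4,0],[0,0,0],0],[[0,0,0.9],[0,0,0],0],[[0,0,0.9],[0,0,0],0],[[0,0,0.9],[0,0,0],0],[[0,0,0.9],[0,0,0],0],[[0,0,0.9],[0,0,0],0],[[0,0,0],[0,0,0],0]]'

```text
time: 19.47
tool_pos: [0.5031, -0.2963, 0.1753]
ee_rot: [0.709, -0.706, 0.003, -0.001]
wrist_force: [1.4, 0.5, 0.4]
gripper_width: -0.0
gripper_force: 0.0
```

```bash
python3 - <<'E'
from h import *
a=snap('top','t6');b=snap('side','s6')
cv2.imwrite('pics/crop6.png',np.hstack([cv2.resize(a[150:290,210:385,::-1],(400,320),interpolation=2),cv2.resize(b[150:330,200:410,::-1],(374,320),interpolation=2)]))
for n in ['rim_post_0','vial','brake_post']:
    for c in ['top','side']: print(n,c,[(np.round(d['at'],3).tolist(),round(d['confidence'],2), round(float(np.degrees(np.arctan2(d['at'][1]+.1,d['at'][0]-.503))),1)) for d in finder.tip_of(n,c)])
s=sensors.read_state();print(s['tool_pos'],s['wrist_force'],s['time'])
E
```

```text
rim_post_0 top [([0.509, -0.205, 0.063], 0.86, -86.6), ([0.416, -0.154, 0.063], 0.82, -148.4), ([0.592, -0.039, 0.065], 0.77, 34.5), ([0.499, 0.012, 0.062], 0.66, 92.2), ([0.406, -0.047, 0.061], 0.64, 151.4), ([0.597, -0.149, 0.065], 0.62, -27.6), ([0.465, -0.039, 0.036], 0.5, 122.2)]
rim_post_0 side [([0.41, -0.16, 0.059], 0.92, -147.2), ([0.594, -0.043, 0.065], 0.82, 32.2), ([0.409, -0.047, 0.062], 0.69, 150.4), ([0.503, -0.207, 0.065], 0.66, -89.7), ([0.596, -0.151, 0.064], 0.61, -28.6)]
vial top [([0.431, -0.095, 0.043], 0.53, 176.0), ([0.537, -0.162, 0.035], 0.46, -61.3)]
vial side [([0.432, -0.101, 0.034], 0.65, -179.2)]
brake_post top [([0.504, -0.249, 0.056], 0.43, -89.4)]
brake_post side [([0.501, -0.243, 0.058], 0.81, -90.8)]
[ 0.50134954 -0.29459678  0.16856688] [ 0.62673202  0.07425843 -0.06647526] 19.8667
```

View pics/crop6.png

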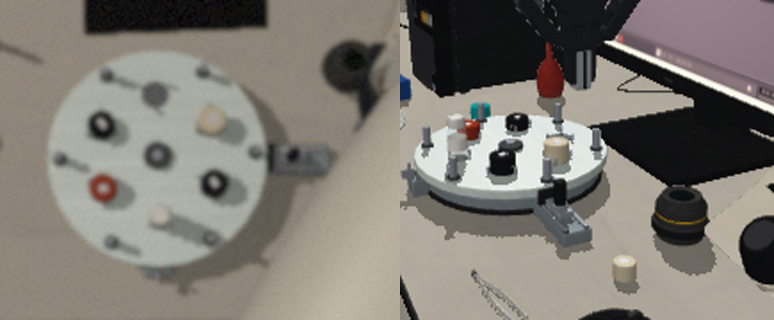

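The brake slide is in: its post moved about 20 mm to crop-left (293,155). The vial is still at the pointer and the platter has not moved. Nothing else on the bench has shifted.

```bash
python3 -c "
from h import *
print(hand_in())"
```

```text
the job is handed in; nothing more can be done
None
```

The job is handed in, with no verdict returned yet: the vial is at the front pointer with the platter held about 12.5 N against a firm stop, the brake slide is fully in, and everything else is where it was.

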